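# Index the cake-dividing turntable by one station

### The job

The cake turntable on the worktop is locked by the spring pin under the black knob. Draw the pin by its knob, turn the platter anticlockwise (seen from above) to the next brass station and let the spring drop the pin fully home in that station's hole, so that the next portion of the practice cake is locked in place. The stations are set by hand for larger and smaller portions, so feel for the hole instead of trusting the scale, never wrench the pin against its hole or press it hard on the ring, leave the knob free and leave everything else where it stands.

Things in the scene. Friction and masses are not known exactly. Their poses are not given: they have to be found in the camera images.
- turntable: fixed base of a cake-dividing turntable: black foot and aluminium index ring, 284 mm across, ring top 42 mm above the worktop. Origin: on the vertical turning axis, at worktop level; z up; -x points from the axis to the start station. Eight brass stations are clamped round the ring, 30 to 60 degrees apart, their holes on a 120 mm radius, their thumb screws out to 156 mm.
- start_hole (a point): mouth of the start station's hole, 42 mm above the worktop. All stations are alike: a brass plate 28 mm wide and 64 mm long (along the rim), flush with the ring so that the pin slides over both alike, with a plain round hole 10 mm wide in its middle, deeper than the pin goes. The next hole lies 30 to 60 degrees (0.52 to 1.05 rad) anticlockwise of this one: set by eye, not measured, to be felt.
- platter_top (a point): centre of the white round platter's top on the turning axis: 180 mm across, 60 mm above the worktop. It carries, fixed, a hard white practice cake 110 mm across whose pink rosettes reach 120 mm above the worktop. A steel ear on the platter's rim (30 mm wide, top 59 mm) carries the pin's barrel, 20 mm across, top 80 mm.
- platter (a joint): angle of the platter on its base in rad: 0 at the start station, grows anticlockwise seen from above. It turns with slight drag (about 1 N at the knob), stays where it is left, and only the pin locks it, with about 1 mm of play either way. Ear, pin and knob travel with it.
- plunger (a joint): how far the pin is drawn up, m: 0 home, 0.016 upper stop. Its spring pulls down with 5 N at 0, 9 N at 0.012, 10.5 N at 0.016; it does not stay up by itself. Above 0.012 it is clear of the hole. Let go between holes it rests on ring or brass at 0.012 and slides along there as the platter turns (about 3 N at the knob); over a hole it snaps down to 0.
- knob (a point): middle of the black pull knob on the pin: upright cylinder 28 mm across, 24 mm tall, 97 mm above the worktop when home; it rises with the pin and goes round with the platter on a 120 mm radius. The cake's side is 65 mm off towards the axis; along the rim both sides are free, so put one finger either side along the rim. Between fingers 32 to 36 mm apart it can be pushed round and still drop.
- pin: round steel index pin under the knob, 8 mm across with a flat, slightly bevelled nose. Origin: tip of the nose, 67 mm below knob; when home 30 mm above the worktop and 12 mm deep in the hole. Do not load it against ring or hole with more than about 20 N, sideways or down.
- mug: bystander: white mug with black dots, 82 mm across, 91 mm tall; origin at the centre of its underside. Leave it alone.
- egg_box: bystander: closed cardboard egg box, 106x156x72 mm; origin at the centre of its underside. Leave it alone.
- bowl: bystander: white bowl, 114 mm across, 53 mm tall; origin at the centre of its underside. Leave it alone.
- timer: bystander: red and white kitchen timer, 64 mm across, 55 mm tall; origin at the centre of its underside. Leave it alone.
- caddy: bystander: cream caddy with a wooden lid, 97x97x130 mm, beside the fish tank (a fixed obstacle 0.43 m tall that fills the worktop from x = 0.43 back and from y = -0.32 to the right); origin at the centre of its underside. Leave it alone.

How it is judged (in metres and radians):
On the way, in this order (a step that is already met when the one before it is completed fails the run):
1. the pin is drawn at least 9 mm while the platter still stands at its first station (value of joint plunger above 0.009 m and value of joint platter between -0.08 and 0.08 rad), for 0.05 s.
2. the platter is turned anticlockwise by more than 0.4 rad (23 degrees) with the pin out (value of joint plunger above 0.007 m and value of joint platter above 0.4 rad), for 0.05 s.
3. the pin has dropped fully home at the next station (value of joint plunger below 0.0015 m and value of joint platter between 0.5 and 1.09 rad), for 0.2 s.
At the end, for the whole second after the job is handed in: the pin is fully home (within 1.5 mm) in the hole of the next station, one station anticlockwise of the start (platter at 0.50 to 1.09 rad), and the platter is at rest (all of step 3 and velocity of joint platter between -0.05 and 0.05 rad/s); the robot touches nothing.
It fails at once if the pin is loaded with more than 20 N against the ring or a bush (contact force between pin and turntable above 20 N).
It fails at once if a bystander is moved by more than 15 mm (distance of any of mug, egg_box, bowl, timer, caddy from where it was at the start of the episode above 0.015 m).
It also fails if it takes over 43 s, if anything falls off the work surface, if the arm or the gripper's body presses on something with over 40 N, if the wrist force passes 120 N, or if a joint passes its speed limit or range.

### The arm

A 6-joint arm with a two-finger parallel gripper is mounted at the origin on a cart in front of the work surface, level with it; the furniture and walls round the work are solid. World frame = base frame: x ahead of the robot, y to its left, z up, the work surface at z = 0. Lengths are in mm, angles in rad, forces in N, time in s.
With the tool pointing down it reaches from about 325 to 900 mm from the base axis. Payload 3.5 kg.
Tool frame: the origin (TCP) lies at the very end of the fingers, on their centre line; the grasp point (between the pads) lies hold_point_z behind it (hold_point_z is the distance from the TCP to the grasp point, in mm); z points along the fingers, y is the line along which they close (so a half turn about z gives the same grasp; the last joint's range is limited). The gripper opens to 85 mm and grips with 20 to 120 N. Pads are 22 mm wide; open, the fingers measure 114 mm over their backs; the gripper's body (76 mm by 85 mm) begins 54 mm behind the grasp point. The pads swing forward as they close: fully open they stand 13 mm farther back than shut.
Start: joints at [1.135, 0.276, -0.026, 1.268, 0, 1.467], TCP at [204.188, 590.702, 231.313] pointing down, gripper open.
Joint ranges: [-3.12, 3.12], [-0.85, 1.88], [-1.08, 1.24], [-1.95, 2.15], [-1.57, 1.53], [-3.14, 3.14]. Speed limits (rad/s): [2.57, 2.57, 3.14, 3.14, 3.14, 3.14].

### API

Orientations are given as a rotation vector (axis times angle).
In Python, from plant import read_state, snapshot, get_calibration, close_job, hold_point_z gives the robot as it stands.
- The arm moves only by the shell command python3 -m crank 'ROWS' [FORCE]. ROWS is JSON, a list of rows, each a list of 3 entries, a list of its own where there are three numbers: the shift along the tool's x, y, z in mm, then the turn, a rotation vector about the tool's x, y, z in degrees, then the closure, from 0 (fully open) to 1 (shut). A call has 1 to 5 rows; each row is the pose to reach, as a shift and turn from the pose commanded when the call began, along the tool's axes at that moment; what a row does not reach only later rows make up. A row lasts 1/12 s, in which the tool goes at most 41.7 mm and 7.16 degrees, less where a joint would pass 70% of its speed; a pose out of reach is approached as far as the arm can. A call with a gripper value outside its range is refused whole. The fingers move at their own pace and stop on an object; FORCE is the grip in N (left out, the last holds). Time passes only in rows, so rows that repeat a pose let the fingers close. It gives the time, the measured TCP pose, the force, the opening and the grip force at its end, in the units of the state.
- read_state(): the state, without advancing time (a new reading comes with each control period).
- snapshot(name): name is "side" or "top" or "wrist"; returns the picture (384x512x3 uint8, red, green, blue); there is no depth.
- get_calibration(name): a dict with "vfov" (degrees; the focal length in pixels is half the picture's height over the tangent of half this angle, whatever the lens; pixels are square), "cx", "cy" (the principal point, pixels), "xyz" and "rotation" of the camera in the world; the wrist camera has in their place "hand_eye" (4x4, takes a point from camera to tool coordinates, whose origin is the TCP and whose axes are the flange's). Camera axes: x right, y down, z forward; pixel columns grow to the right and rows downward; lengths in mm; the calibration is good to about 2 mm. A picture is of the moment at which its call begins: read the wrist's pose just before it. get_calibration takes no time and is no camera call.
- close_job(): hands the job in; it is judged then, once.
The state is a dict: "clock": time; "q": joint angles; "qvel": joint speeds; "joint_torque": joint torques, N m; "tool_pos": TCP position; "tool_rot": TCP orientation; "ft_force": force on the tool from outside, world axes, zero at the start; "wrist_torque": the same for the moment, N m; "grip_width": finger opening in mm; "gripper_force": force on a finger pad.
Only numpy, scipy, OpenCV 4.12 (cv2) and the standard library are available. Lean on these libraries where they do the work, as an engineer would, in place of code of your own. Each camera call takes 0.05 s, during which the arm holds its last target. There are 200 camera calls.

## Working session

There is one attempt and no reset: what is moved stays moved. The work goes in short steps, Python scripts to look and compute and a shell command to move; the robot and the scene stay as the last step left them, time stands still between calls to the robot, and variables do not carry over. Pictures are saved under pics/ and viewed, at most 10 in all, crops included, and the job is handed in when it is done.

```bash
mkdir -p pics; ls
python3 - <<'E'
from plant import *
import cv2,numpy as np
print(read_state()); print(hold_point_z if not callable(hold_point_z) else hold_point_z())
for n in("top","side","wrist"):
    print(n,get_calibration(n))
a=snapshot("top");b=snapshot("side")
cv2.imwrite("pics/top.png",a[:,:,::-1]);cv2.imwrite("pics/side.png",b[:,:,::-1])
E
```

```text
pics
{'clock': 0.0, 'q': array([ 1.13461301e+00,  2.77130853e-01, -2.79172302e-02,  1.26799684e+00,
       -4.40092020e-06,  1.46740754e+00]), 'qvel': array([ 5.32730006e-05,  4.07937304e-04, -2.35489275e-03,  1.33596614e-03,
        3.14440628e-04,  2.60608848e-04]), 'joint_torque': array([ 2.97137294e-04, -4.45511949e+01,  2.95203745e+01,  1.64247531e-02,
       -3.39883889e-05,  1.92684234e-05]), 'tool_pos': array([203.84496468, 589.98279081, 230.14391255]), 'tool_rot': array([-0.52024456, -3.09761196,  0.00340551]), 'ft_force': array([-0.30248112, -0.09405154, -0.04308878]), 'wrist_torque': array([-0.04067538, -0.00198981, -0.01269676]), 'gripper_force': 0.0, 'grip_width': 85.82127627038444}
18.700000000000003
top {'vfov': 52.42630717700905, 'cx': 251.88419664443282, 'cy': 192.35252598632175, 'xyz': array([ 298.32439931,    2.2417816 , 1186.93305642]), 'rotation': array([-2.14336791,  2.08599525, -0.17480187])}
side {'vfov': 43.71244231794077, 'cx': 261.60720420799504, 'cy': 195.52804719652056, 'xyz': array([-124.82405597, -932.89774881,  739.09373184]), 'rotation': array([-2.00673288,  0.61014395, -0.39248873])}
wrist {'vfov': 66.89198318575276, 'cx': 255.17806247986726, 'cy': 187.280802855271, 'hand_eye': array([[ 5.70559177e-04, -9.54797172e-01, -2.97257522e-01,
         7.51145102e+01],
       [ 9.99999519e-01,  7.82075885e-04, -5.92634089e-04,
        -6.15551170e-01],
       [ 7.98323292e-04, -2.97257041e-01,  9.54797159e-01,
        -1.42455785e+02],
       [ 0.00000000e+00,  0.00000000e+00,  0.00000000e+00,
         1.00000000e+00]])}
```

View pics/top.png

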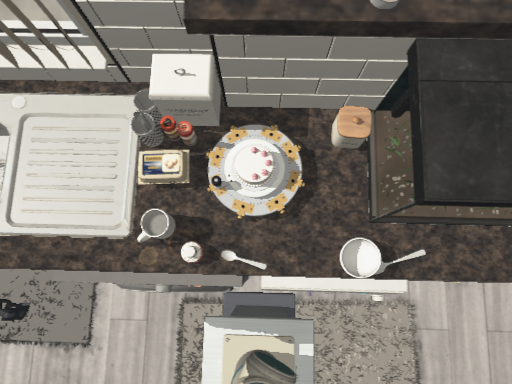

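View pics/side.png

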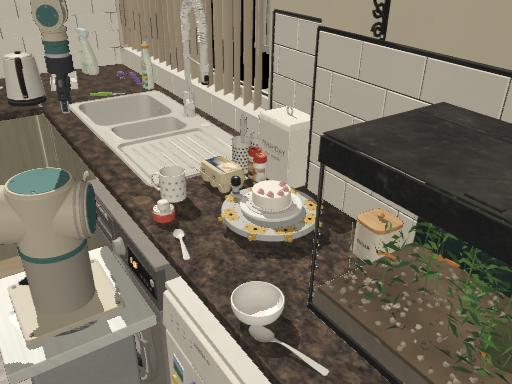

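The top view shows the turntable centred near (255,170), with the knob at about (216,181) to its left and the egg box further left at (163,167). In the side view the knob is near (236,184). Next I locate both by ray casting.

```bash
cat > h.py <<'E'
import numpy as np,cv2
from scipy.spatial.transform import Rotation as R
from plant import *
def cam(n,st=None):
    c=get_calibration(n);f=192/np.tan(np.radians(c["vfov"]/2))
    if n=="wrist":
        T=np.eye(4);T[:3,:3]=R.from_rotvec(st["tool_rot"]).as_matrix();T[:3,3]=st["tool_pos"]
        T=T@c["hand_eye"];return f,c["cx"],c["cy"],T[:3,:3],T[:3,3]
    return f,c["cx"],c["cy"],R.from_rotvec(c["rotation"]).as_matrix(),np.array(c["xyz"])
def ray(C,u,v):
    f,cx,cy,M,p=C;d=M@np.array([(u-cx)/f,(v-cy)/f,1]);return p,d/np.linalg.norm(d)
def onz(C,u,v,z):
    p,d=ray(C,u,v);return p+d*(z-p[2])/d[2]
def proj(C,X):
    f,cx,cy,M,p=C;x=M.T@(np.array(X)-p);return f*x[0]/x[2]+cx,f*x[1]/x[2]+cy
E
python3 - <<'E'
from h import *
a=cv2.imread("pics/top.png");C=cam("top")
hsv=cv2.cvtColor(a,cv2.COLOR_BGR2HSV)
# brass flowers/gold
m=((hsv[...,0]>12)&(hsv[...,0]<28)&(hsv[...,1]>110)&(hsv[...,2]>120)).astype(np.uint8)
m[:, :200]=0;m[:,310:]=0;m[:115]=0;m[225:]=0
n,l,s,c=cv2.connectedComponentsWithStats(cv2.dilate(m,np.ones((3,3))))
for i in range(1,n):
    if s[i,4]>30: print(s[i],c[i].round(1),onz(C,*c[i],42).round(0))
# knob
g=(hsv[...,2]<60).astype(np.uint8); sub=np.zeros_like(g);sub[172:192,207:225]=g[172:192,207:225]
n,l,s,c=cv2.connectedComponentsWithStats(sub)
for i in range(1,n): print("dark",s[i],c[i],onz(C,*c[i],103))
r=np.array([onz(C,255,170,42)]);print(r)
b=cv2.imread("pics/side.png")
v=np.hstack([cv2.resize(a[115:225,200:310],(400,400),interpolation=2),cv2.resize(b[150:250,205:305],(400,400),interpolation=2)])
cv2.imwrite("pics/c1.png",v)
E
```

```text
[226 125  22  19 259] [236.1 133.7] [695.  83.  42.]
[260 124  23  19 259] [271.6 132.9] [700. -26.  42.]
[281 141  21  21 266] [291.1 150.2] [646. -87.  42.]
[205 146  20  22 272] [215.4 155.8] [623. 143.  42.]
[286 170  20  22 275] [294.5 181.1] [550. -98.  42.]
[206 183  21  13 145] [216.  189.3] [519. 137.  42.]
[265 193  23  21 303] [277.2 203.1] [482. -47.  42.]
[232 199  23  21 289] [242.1 207.9] [465.  57.  42.]
dark [207 174   2   8   9] [207.11111111 177.77777778] [540.42266263 156.60242485 103.        ]
dark [212 176   9  10  52] [216.48076923 181.23076923] [531.01439828 129.35455493 103.        ]
dark [207 184   2   3   4] [207.25 185.25] [518.674859   155.11680321 103.        ]
[[581.6759226   21.58788606  42.        ]]
```

View pics/c1.png

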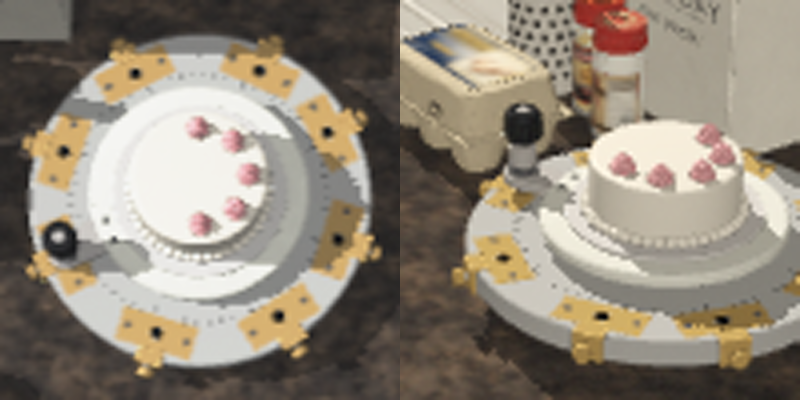

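The left half (top crop) shows the knob at crop (60,240) over the start plate. The next anticlockwise hole (image left to bottom) is at crop (156,333). The egg box is at the upper left, clear of the path.

Run:
```python
from h import *
from scipy.optimize import least_squares
C=cam("top")
H=np.array([(135,74),(259,70),(327,133),(338,240),(279,317),(156,333),(63,151)])
P=np.array([onz(C,200+x/3.636-.4,115+y/3.636-.4,42)[:2] for x,y in H])
r=least_squares(lambda c:np.hypot(*(P-c[:2]).T)-c[2],[582,22,120]);c=r.x;print(c,r.fun.round(1))
ang=lambda p:np.degrees(np.arctan2(p[1]-c[1],p[0]-c[0]))
for p in P: print(p.round(),ang(p).round(1))
k=onz(C,216.5,181.2,107);print("knob",k,ang(k),np.hypot(*(k[:2]-c[:2])))
b=cv2.imread("pics/side.png");S=cam("side")
# triangulate knob with side (crop (525,125) -> )
u,v=205+125/4,150+125/4
p1,d1=ray(C,216.5,181.2);p2,d2=ray(S,u,v)
A=np.array([d1,-d2]).T;t=np.linalg.lstsq(A,p2-p1,rcond=None)[0];print(p1+d1*t[0],p2+d2*t[1])
T=R.from_rotvec(read_state()["tool_rot"]).as_matrix();print(T.round(3))
```

```text
[585.87557056  23.53167028 120.34802395] [-0.5  0.5 -0.4  0.1  0.3 -0.4  0.5]
[691.  81.] 28.5
[697. -24.] -23.1
[643. -82.] -61.5
[552. -92.] -106.5
[486. -44.] -145.7
[470.  56.] 164.5
[622. 139.] 72.5
knob [530.24633109 128.83488443 107.        ] 117.84645216404304 119.09399310304543
[532.18806028 129.89476488  97.95843366] [535.67040233 128.04764158  98.48976143]
[[-0.945  0.327 -0.001]
 [ 0.327  0.945 -0.002]
 [ 0.    -0.002 -1.   ]]
```

The fit gives centre (586,23.5), radius 120.3, knob at 117.8° and next hole at about 164.5°, so roughly a 46–47° turn. Two views put the knob height at 98 mm, which matches the given 97. Moving above the knob.

```bash
python3 -m crank '[[[-459.6,-329,20],[0,0,0],0],[[-459.6,-329,20],[0,0,0],0],[[-459.6,-329,20],[0,0,0],0],[[-459.6,-329,20],[0,0,0],0],[[-459.6,-329,20],[0,0,0],0]]' 20
python3 -c "
from plant import *;s=read_state();print(s['tool_pos'],s['q'])"
```

```text
clock: 0.52
tool_pos: [324.9, 419.0, 223.4]
tool_rot: [-0.519, -3.098, 0.001]
ft_force: [0.4, 0.6, 1.3]
grip_width: 85.2
gripper_force: 0.0
[324.91897671 419.01666279 223.38823103] [ 7.89344524e-01  1.13948578e-01 -2.42617123e-01  1.21501073e+00
 -1.35136653e-04  1.12131632e+00]
```

```bash
python3 -m crank '[[[-290,-208,12],[0,0,0],0],[[-290,-208,12],[0,0,0],0],[[-290,-208,12],[0,0,0],0],[[-290,-208,12],[0,0,0],0],[[-290,-208,12],[0,0,0],0]]'
python3 -m crank '[[[-121,-87,5],[0,0,7],0],[[-121,-87,5],[0,0,14],0],[[-121,-87,5],[0,0,21],0],[[-121,-87,5],[0,0,28],0],[[-121,-87,5],[0,0,35],0]]'
python3 -m crank '[[[0,0,10],[0,0,7],0],[[0,0,10],[0,0,8],0],[[0,0,10],[0,0,8],0]]'
python3 - <<'E'
from h import *
s=read_state();C=cam("wrist",s);im=snapshot("wrist")[:,:,::-1];cv2.imwrite("pics/w1.png",im)
M=R.from_rotvec(s["tool_rot"]).as_matrix();print(M.round(3),s["tool_pos"],s["clock"],s["q"])
print(proj(C,[531,129.5,97]))
E
```

```text
clock: 0.93
tool_pos: [445.3, 248.9, 216.6]
tool_rot: [-0.52, -3.098, 0.0]
ft_force: [0.8, 0.3, 0.1]
grip_width: 85.5
gripper_force: 0.0
clock: 1.35
tool_pos: [533.5, 125.1, 211.3]
tool_rot: [1.444, 2.789, -0.002]
ft_force: [0.5, 0.4, 0.5]
grip_width: 85.6
gripper_force: 0.0
clock: 1.6
tool_pos: [529.9, 128.9, 201.0]
tool_rot: [-1.616, -2.692, 0.002]
ft_force: [0.5, 0.1, -0.4]
grip_width: 85.4
gripper_force: 0.0
[[-0.47   0.883 -0.003]
 [ 0.883  0.47  -0.   ]
 [ 0.001 -0.002 -1.   ]] [529.87021936 128.86704846 200.95976949] 1.6 [ 1.19996151e-01  1.56067901e-01 -2.42425395e-01  1.17483278e+00
  3.59511849e-05  1.20145836e+00]
(np.float64(256.92052259771634), np.float64(185.25868122629723))
```

View pics/w1.png

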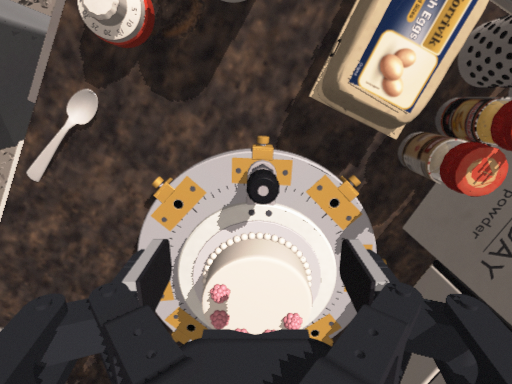

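The wrist view shows the knob at about (263,186). The neighbouring holes are at (178,204), which is the next station, and (334,203). I'll measure these precisely.

```bash
cat > kn.py <<'E'
from h import *
def knob(s,im,zt):
    # black knob mask near expected; returns full dark blob circle
    g=im.max(2);C=cam("wrist",s);u0,v0=[int(x) for x in proj(C,[531,129.5,100])]
    m=np.zeros(g.shape,np.uint8);w=32;m[v0-w:v0+w,u0-w:u0+w]=(g[v0-w:v0+w,u0-w:u0+w]<70)
    n,l,st,c=cv2.connectedComponentsWithStats(m);i=1+np.argmax(st[1:,4]);return C,st[i],c[i],(l==i)
E
python3 - <<'E'
from kn import *
s=read_state();im=cv2.imread("pics/w1.png");M=R.from_rotvec(s["tool_rot"]).as_matrix()
C,st,c,_=knob(s,im,0);print(st,c)
u=st[0]+st[2]/2-.5
X=onz(C,u,c[1],100);print(X,M.T@(X-s["tool_pos"]))
hs=[]
for (a,b) in((178,204),(334,203),(191,327),(322,333)):
    w=im[b-7:b+8,a-7:a+8].max(2).astype(float);k=np.clip(90-w,0,None);yy,xx=np.mgrid[-7:8,-7:8]
    p=(a+(k*xx).sum()/k.sum(),b+(k*yy).sum()/k.sum());X=onz(C,*p,42);hs.append(X);print(p,X.round(1))
from scipy.optimize import least_squares
P=np.array(hs)[:,:2];r=least_squares(lambda q:np.hypot(*(P-q).T)-120,[586,23]);print("centre",r.x,r.fun)
for p in P: print(np.degrees(np.arctan2(*(p-r.x)[::-1])))
p=onz(C,u,c[1],100)[:2]-r.x;print("knob",np.degrees(np.arctan2(p[1],p[0])),np.hypot(*p))
E
```

```text
[247 169  32  35 781] [262.09603073 185.7234315 ]
[535.61315883 132.41647747 100.        ] [  0.25172112   6.41981845 101.50499407]
(np.float64(177.65684210526317), np.float64(203.6971052631579)) [472.3  54.8  42. ]
(np.float64(333.83394736842104), np.float64(202.435)) [624.  137.7  42. ]
(np.float64(190.50488145048814), np.float64(327.313110181311)) [554.6 -92.5  42. ]
(np.float64(315.8916055419723), np.float64(333.76446617766914)) [701.4 -25.4  42. ]
centre [589.55033151  22.41429749] [1.64516533 0.35021066 0.1287183  1.65614147]
164.53895387293474
73.36250010821304
-106.92681991261829
-23.145825700467416
knob 116.12001646414129 122.5140734650259
```

```bash
python3 -m crank '[[[0,6,27],[0,0,1],0.2],[[0,6,54],[0,0,1],0.3],[[0,6,80],[0,0,1],0.35],[[0,6,80],[0,0,1],0.35],[[0,6,80],[0,0,1],0.35]]'
python3 - <<'E'
from kn import *
s=read_state();im=np.ascontiguousarray(snapshot("wrist")[:,:,::-1]);cv2.imwrite("pics/w2.png",im);M=R.from_rotvec(s["tool_rot"]).as_matrix()
C=cam("wrist",s);print(s["tool_pos"],s["clock"],M.round(3)[:2,:2])
c=proj(C,[535.6,132.4,109]);print(c)
E
```

```text
clock: 2.07
tool_pos: [534.5, 132.2, 121.0]
tool_rot: [-1.639, -2.677, 0.004]
ft_force: [0.0, -0.0, 0.4]
grip_width: 55.7
gripper_force: 0.0
[534.46236243 132.20860704 121.04767357] 2.0667 [[-0.455  0.891]
 [ 0.891  0.455]]
(np.float64(257.09101667139606), np.float64(231.4916533995721))
```

View pics/w2.png

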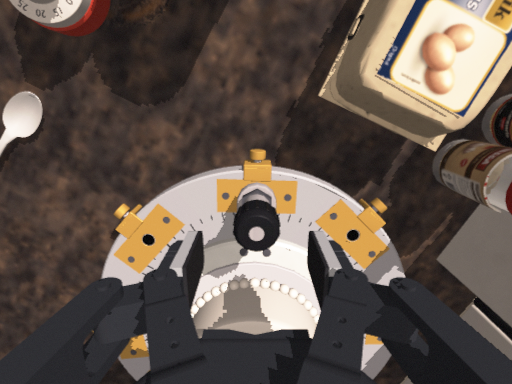

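The knob's white dot sits at (257,234), within 3 px of the prediction and centred between the fingertips (about 200 and 310). I go down and close gently.

```bash
python3 -m crank '[[[-2,0.7,14],[0,0,0],0.4],[[-2,0.7,28],[0,0,0],0.45],[[-2,0.7,40],[0,0,0],0.5],[[-2,0.7,41],[0,0,0],0.55],[[-2,0.7,41],[0,0,0],0.6]]' 20
python3 -m crank '[[[0,0,0],[0,0,0],0.61],[[0,0,0],[0,0,0],0.62],[[0,0,0],[0,0,0],0.63]]' 20
python3 -m crank '[[[0,0,0],[0,0,0],0.64],[[0,0,0],[0,0,0],0.65]]' 20
```

```text
clock: 2.53
tool_pos: [537.7, 130.6, 81.4]
tool_rot: [1.642, 2.678, 0.0]
ft_force: [-0.2, 0.5, 0.3]
grip_width: 34.2
gripper_force: 0.0
clock: 2.78
tool_pos: [538.3, 130.5, 81.9]
tool_rot: [1.642, 2.677, 0.001]
ft_force: [-0.4, -0.6, 0.3]
grip_width: 31.5
gripper_force: 0.0
clock: 2.95
tool_pos: [537.9, 130.5, 81.4]
tool_rot: [1.643, 2.677, 0.001]
ft_force: [0.4, 0.6, 0.1]
grip_width: 30.2
gripper_force: 0.0
```

```bash
python3 -m crank '[[[0,0,0],[0,0,0],0.66]]' 20
python3 -m crank '[[[0,0,0],[0,0,0],0.67]]' 20
```

```text
clock: 3.03
tool_pos: [537.7, 130.5, 81.2]
tool_rot: [1.643, 2.677, 0.0]
ft_force: [-0.0, 0.3, 0.4]
grip_width: 29.2
gripper_force: 0.1
clock: 3.12
tool_pos: [537.4, 130.4, 81.0]
tool_rot: [-1.643, -2.677, 0.001]
ft_force: [-1.2, -1.0, 0.4]
grip_width: 28.2
gripper_force: 0.5
```

```bash
python3 -m crank '[[[0,0,0],[0,0,0],0.675]]' 20
```

```text
clock: 3.2
tool_pos: [537.3, 130.3, 81.0]
tool_rot: [-1.643, -2.677, 0.001]
ft_force: [-2.0, -1.3, 1.6]
grip_width: 27.7
gripper_force: 3.6
```

```bash
python3 -m crank '[[[0,-0.5,0],[0,0,0],0.68],[[0,-0.6,0],[0,0,0],0.7]]' 20
```

```text
clock: 3.37
tool_pos: [537.3, 130.3, 81.1]
tool_rot: [1.643, 2.678, 0.001]
ft_force: [-1.2, 0.3, 2.2]
grip_width: 27.5
gripper_force: 19.9
```

```bash
python3 -m crank '[[[0,0,0],[0,0,0],0.75],[[0,0,0],[0,0,0],0.8]]' 25
```

```text
clock: 3.53
tool_pos: [537.3, 130.3, 81.1]
tool_rot: [1.643, 2.678, 0.0]
ft_force: [-0.4, 0.2, 0.8]
grip_width: 27.1
gripper_force: 24.5
```

Knob gripped with almost no side load. Now draw the pin 14 mm.

```bash
python3 -m crank '[[[0,0,-4],[0,0,0],0.8],[[0,0,-8],[0,0,0],0.8],[[0,0,-12],[0,0,0],0.8],[[0,0,-14],[0,0,0],0.8],[[0,0,-14],[0,0,0],0.8]]' 25
python3 - <<'E'
from h import *
s=read_state();print(s["tool_pos"],s["ft_force"])
im=snapshot("wrist")[:,:,::-1];cv2.imwrite("pics/w3.png",im[170:384,130:390])
E
```

```text
clock: 3.95
tool_pos: [536.6, 130.0, 94.5]
tool_rot: [-1.643, -2.677, 0.001]
ft_force: [1.9, 0.0, -10.1]
grip_width: 27.1
gripper_force: 25.3
[536.63614826 130.00595241  94.51976137] [  1.9340203    0.01361918 -10.05947006]
```

View pics/w3.png

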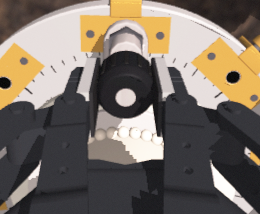

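The crop shows the knob held squarely and raised. The 10 N pull matches the spring force at about 14 mm drawn. Turn 30° along the arc.

```bash
python3 -m crank '[[[-0.5,-12.5,0],[0,0,-6],0.8],[[-2.2,-25,0],[0,0,-12],0.8],[[-5.3,-37.2,0],[0,0,-18],0.8],[[-9.6,-49,0],[0,0,-24],0.8],[[-15.2,-60.2,0],[0,0,-30],0.8]]' 25
python3 -m crank '[[[0,0,0],[0,0,0],0.8],[[0,0,0],[0,0,0],0.8]]' 25
python3 - <<'E'
from h import *
s=read_state();p=s["tool_pos"][:2]-[589.5,22.4];print(np.hypot(*p),np.degrees(np.arctan2(p[1],p[0])),s["tool_pos"],s["ft_force"],s["q"])
im=snapshot("wrist")[:,:,::-1];cv2.imwrite("pics/w4.png",im)
E
```

```text
clock: 4.42
tool_pos: [489.7, 89.8, 94.6]
tool_rot: [-0.885, -3.014, -0.003]
ft_force: [4.0, 0.4, -9.6]
grip_width: 26.9
gripper_force: 25.6
clock: 4.58
tool_pos: [489.2, 89.4, 94.5]
tool_rot: [-0.898, -3.008, -0.0]
ft_force: [0.9, -0.2, -9.9]
grip_width: 27.3
gripper_force: 25.6
120.64544026174933 146.24839922291622 [489.18885526  89.42981796  94.463464  ] [ 0.94731969 -0.15912307 -9.94716643] [ 5.03303991e-02  1.70054043e-01 -4.72473906e-01  9.30151921e-01
  7.07058845e-04  6.30729707e-01]
```

View pics/w4.png

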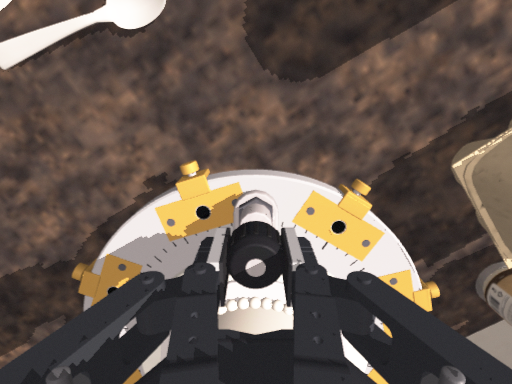

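The platter has turned 30° with the pin out. The next hole is at (203,212) and the start hole at (338,227).

Run:
```python
from h import *
s=read_state();C=cam("wrist",s);im=cv2.imread("pics/w4.png");c=np.array([589.5,22.4])
A=[]
for (a,b) in((203,212),(338,227)):
    w=im[b-6:b+7,a-6:a+7].max(2).astype(float);k=np.clip(80-w,0,None);yy,xx=np.mgrid[-6:7,-6:7]
    p=(a+(k*xx).sum()/k.sum(),b+(k*yy).sum()/k.sum());X=onz(C,*p,42)[:2];d=X-c
    A.append(np.degrees(np.arctan2(d[1],d[0])));print(p,X,A[-1],np.hypot(*d))
print(A[0]-A[1])
```

```text
(np.float64(202.65063851967682), np.float64(212.04065676309617)) [471.8909512   54.98820077] 164.51252039059662 122.04048176375088
(np.float64(337.92554804908315), np.float64(226.51027161174687)) [535.33625856 131.23218013] 116.45867148476238 121.56543225417548
48.05384890583424
```

```bash
python3 -m crank '[[[-0.6,-13.6,0],[0,0,-6.5],0.8],[[-2.7,-27,0],[0,0,-13],0.8],[[-2.7,-27,0],[0,0,-13],0.8],[[-2.7,-27,0.8],[0,0,-13],0.8],[[-2.7,-27,1.2],[0,0,-13],0.8]]' 25
python3 -m crank '[[[0,0,0],[0,0,0],0.67],[[0,0,0],[0,0,0],0.63],[[0,0,0],[0,0,0],0.61],[[0,0,0],[0,0,0],0.61]]' 25
python3 - <<'E'
from h import *
s=read_state();p=s["tool_pos"][:2]-[589.5,22.4];print(np.hypot(*p),np.degrees(np.arctan2(p[1],p[0])),s["tool_pos"])
E
```

```text
clock: 5.05
tool_pos: [477.1, 65.9, 93.3]
tool_rot: [-0.551, -3.091, -0.0]
ft_force: [-1.6, 0.7, -9.6]
grip_width: 26.8
gripper_force: 25.8
clock: 5.38
tool_pos: [480.0, 65.5, 95.4]
tool_rot: [0.547, 3.089, 0.001]
ft_force: [-0.2, -1.0, 0.7]
grip_width: 33.2
gripper_force: 0.0
117.64419100133745 158.49659890680687 [480.04433754  65.52323771  95.35406962]
```

```bash
python3 -m crank '[[[0,-2,3],[0,0,-1],0.61],[[0,-4,6],[0,0,-2],0.61],[[-0.2,-6,8],[0,0,-3],0.61],[[-0.3,-7.5,8],[0,0,-3.7],0.61]]' 25
python3 - <<'E'
from h import *
s=read_state();M=R.from_rotvec(s["tool_rot"]).as_matrix();print((M.T@s["ft_force"]).round(1));p=s["tool_pos"][:2]-[589.5,22.4];print(np.hypot(*p),np.degrees(np.arctan2(p[1],p[0])),s["tool_pos"])
E
```

```text
clock: 5.72
tool_pos: [477.2, 59.0, 86.3]
tool_rot: [0.444, 3.107, 0.005]
ft_force: [1.7, 2.2, 1.2]
grip_width: 33.5
gripper_force: 1.8
[-1.   2.6 -1.2]
118.13689929791339 161.9284607555743 [477.19080128  59.04656682  86.33307353]
```

```bash
cat > f.py <<'E'
from h import *
s=read_state();M=R.from_rotvec(s["tool_rot"]).as_matrix();p=s["tool_pos"][:2]-[589.5,22.4];print("tool F",(M.T@s["ft_force"]).round(1),"ang",np.degrees(np.arctan2(p[1],p[0])).round(2),"r",np.hypot(*p).round(1))
E
python3 -m crank '[[[0,-1.3,0],[0,0,-0.6],0.61],[[0,-2.6,0],[0,0,-1.2],0.61],[[0,-4,0],[0,0,-1.9],0.61]]' 25 ; python3 f.py
```

```text
clock: 5.97
tool_pos: [475.1, 54.2, 85.9]
tool_rot: [0.394, 3.116, 0.0]
ft_force: [-0.5, -0.5, 0.0]
grip_width: 33.4
gripper_force: 0.0
tool F [ 0.3 -0.6 -0. ] ang 164.46 r 118.8
```

```bash
python3 -m crank '[[[0,-1,0],[0,0,-0.5],0.61],[[0,-2,0],[0,0,-1],0.61]]' 25 >/dev/null; python3 f.py
```

```text
tool F [ 0.1 -0.5  0.1] ang 165.9 r 120.4
```

The contact force has vanished, so the pin may have dropped. I'll take a picture to check.

Run:
```python
from h import *
im=snapshot("wrist")[:,:,::-1];cv2.imwrite("pics/w5.png",im)
s=read_state();C=cam("wrist",s)
for z in(109,121): print(z,proj(C,[589.5+120*np.cos(np.radians(164.5)),22.4+120*np.sin(np.radians(164.5)),z]))
```

```text
109 (np.float64(262.92246933534994), np.float64(266.24180971438255))
121 (np.float64(263.5700634974343), np.float64(281.8178786166558))
```

View pics/w5.png

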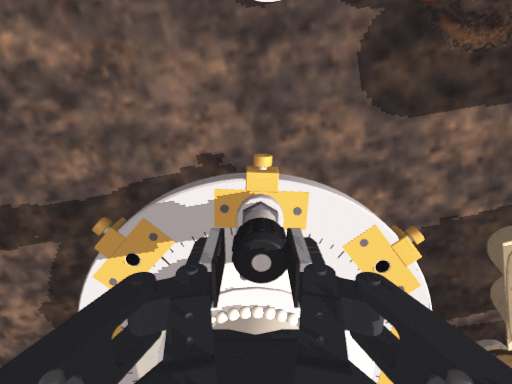

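The knob's dot is at (261,263). That matches the home height (predicted row 266, against 282 if the pin were resting on the ring), and the knob sits at the centre of the brass plate, so the pin has dropped. Open and retreat straight up.

```bash
python3 -m crank '[[[0,1,0],[0,0,0],0.45],[[0,1,0],[0,0,0],0.35],[[0,1,0],[0,0,0],0.3],[[0,1,-10],[0,0,0],0.3],[[0,1,-30],[0,0,0],0.3]]' 25
python3 -m crank '[[[0,0,-25],[0,0,0],0.3],[[0,0,-50],[0,0,0],0.3],[[0,0,-75],[0,0,0],0.3],[[0,0,-90],[0,0,0],0.3],[[0,0,-90],[0,0,0],0.3]]' 25
python3 - <<'E'
from h import *
im=snapshot("wrist")[:,:,::-1];b=snapshot("side")[:,:,::-1]
cv2.imwrite("pics/w6.png",np.hstack([cv2.resize(im[120:340,140:390],(400,352)),cv2.resize(b[140:240,195:309],(400,352))]))
s=read_state();C=cam("wrist",s);S=cam("side");off=(140,120)
for z in(109,121):
    X=[589.5+120*np.cos(np.radians(164.5)),22.4+120*np.sin(np.radians(164.5)),z];u=proj(C,X);w=proj(S,X)
    print(z,(u[0]-140)*1.6,(u[1]-120)*1.6,"side",400+(w[0]-195)*3.51,(w[1]-140)*3.52)
E
```

```text
clock: 6.6
tool_pos: [471.6, 53.3, 114.2]
tool_rot: [-0.368, -3.114, 0.001]
ft_force: [0.2, 0.2, 0.7]
grip_width: 59.9
gripper_force: 0.0
clock: 7.02
tool_pos: [477.2, 53.3, 210.6]
tool_rot: [0.367, 3.112, 0.001]
ft_force: [0.7, 0.7, 1.2]
grip_width: 59.7
gripper_force: 0.0
109 187.45306344366756 106.10140756743426 side 527.4789854448293 188.92065641479365
121 187.59160811519797 112.98825081282745 side 527.3713138185411 175.34139083725842
```

View pics/w6.png

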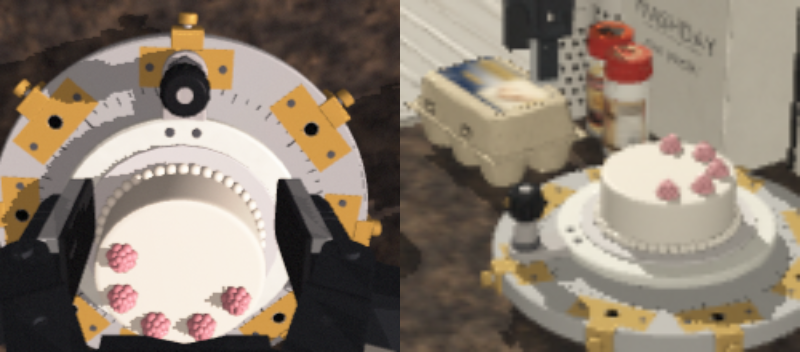

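In the side crop the knob top is at (525,189), against a predicted (527,189) for home and (527,175) if it were resting on the ring. So the pin is home at the next station and the robot is clear.

```bash
python3 -c "
from plant import *
print(close_job())"
```

```text
the job is handed in; nothing more can be done
None
```

The platter was turned about 48° anticlockwise, the pin dropped home in the next station's hole (confirmed in the wrist and side pictures), the arm was clear of everything, and I handed the job in at about 7 s; the hand-in gave no verdict.

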